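# Set a front plate out over the end of the assembly ledge

## Robot

A 7-joint arm with a two-finger parallel gripper is mounted at the origin on the work surface. World frame = base frame: x ahead of the robot, y to its left, z up, the work surface at z = 0. Lengths are in m, angles in rad, forces in N, time in s.
With the tool pointing down it reaches from about 0.4 to 0.85 m from the base axis. Payload 4.5 kg.
Tool frame: the origin (TCP) lies midway between the tips of the shut fingers; the grasp point (between the pads) lies 19 mm behind it (r.hold_point_z is the distance from the TCP to the grasp point, in m); z points along the fingers, y is the direction in which the jaws open and shut (so a half turn about z gives the same grasp; the last joint's range is limited). The gripper opens to 88 mm and grips with 3 to 60 N. Pads are 18 mm wide; open, the fingers measure 123 mm over their backs; the gripper's body (75 mm by 187 mm) begins 45 mm behind the grasp point.
Start: joints at [-1.29, 0.689, -0.195, 1.565, 0.157, 0.902, -0.215], TCP at [0.153, 0.606, 0.239] pointing down, gripper open.
Joint ranges: [-3.01, 3.01], [-0.46, 2.08], [-1.47, 1.51], [0.13, 2.56], [-1, 4.14], [0.04, 2.09], [-2.66, 2.66]. Speed limits (rad/s): [2.57, 2.57, 3.14, 3.14, 3.14, 3.14, 3.14].

## Interface

Orientations are given as a unit quaternion [x, y, z, w].
In Python, from plant import r gives the robot as it stands. The module is installed in compiled form; this text tells all that it offers.
- The arm moves only by the tool move_arm, never from a script. Its arguments are lists of equal length, an entry for each row: "turn": the turn, a rotation vector about the tool's x, y, z in units of 2 pi rad (1.0 is 2 pi rad), a list of three; "dp": the shift along the tool's x, y, z in units of 2.5 cm (1.0 is 2.5 cm), a list of three; "jaw": the closure, from -1 (fully open) to 1 (shut), so that 0 is half open. In form: {"turn": [[wx, wy, wz], ...], "dp": [[x, y, z], ...], "jaw": [jaw, ...]}. A call has 1 to 10 rows; each row shifts and turns the commanded pose from where the row before left it, along the tool's axes as they then stand; what a row does not reach is not made up. A row lasts 1/12 s, in which the tool goes at most 41.7 mm and 7.16 degrees, less where a joint would pass 70% of its speed; a pose out of reach is approached as far as the arm can. A call with a number of a shift or a turn outside -1 to 1 is refused whole. A call with a gripper value outside its range is refused whole. The fingers move at their own pace and stop on an object; "newtons" is the grip in N (left out, the last holds). Time passes only in rows, so rows that do not move let the fingers close. It gives the time, the measured TCP pose, the force and the opening at its end, in the units of the state.
- r.get_state(): the state, without advancing time (a new reading comes with each control period).
- r.snapshot(name): name is "side" or "top"; returns a dict with "frame" (480x640x3 uint8, blue, green, red), "mtx" (3x3 intrinsics, pixels), "origin" and "orientation" of the camera in the world. Camera axes: x right, y up, looking along -z (the intrinsics and any distortion apply to the point x, -y, -z); pixel columns grow to the right and rows downward; lengths in m; the calibration is good to about 2 mm. A picture is of the moment at which its call begins. There is no depth.
- r.finish_job(): hands the job in, once; it reports no verdict.
The state is a dict: "clock": time; "q": joint angles; "qd": joint speeds; "joint_torque": joint torques, N m; "tool_pos": TCP position; "eef_rot": TCP orientation; "contact_force": force on the tool from outside, world axes, zero at the start; "moment": the same for the moment, N m; "opening": opening from 0.0 (shut) to 1.0 (fully open).
Only numpy, scipy, OpenCV 4.12 (cv2) and the standard library are available. Lean on these libraries where they do the work, as an engineer would, in place of code of your own. Each camera call takes 0.05 s, during which the arm holds its last target.

## Task

The aluminium front plate is to be fitted with push-buttons whose locknuts go on from below. Without picking it up, push it flat along the ledge until its row of three round holes is wholly out beyond the ledge's end on the robot's left, with at least two thirds of the plate's length still lying on the ledge and its far long edge flush against the rail. Leave it lying there, and leave the other things on the ledge and bench where they are.

Things in the scene. Friction and masses are not known exactly. Their poses are not given: they have to be found in the camera images.
- ledge: Assembly ledge bolted to the bench: plywood board 220 mm deep (its x, away from the robot), 520 mm long (its y, to the left) and 18 mm thick on metal feet, top 120 mm above the bench. Origin: centre of its footprint, at bench height. A steel rail 15 mm high and 15 mm wide runs along the whole far edge of the top, its ends level with the board's; both ends of the ledge are open. It never moves.
- ledge_end (a point): Middle (across the depth) of the top edge at the ledge's left (+y) end, over which the plate is to hang; axes as the ledge.
- rail_face (a point): Foot of the rail's near face, half-way along the ledge, at the height of the ledge's top; the face lies in the ledge's y-z plane through this point, 95 mm from the ledge's centre line; axes as the ledge. If just one plate corner touches the rail, friction can wedge the plate unless it is pushed opposite the wider gap.
- plate: Loose aluminium front plate 110 mm wide (x), 220 mm long (y), 5 mm thick, 0.2 to 0.35 kg, lying flat on the ledge clear of the rail, up to 9 degrees askew. Three round 22 mm holes in a row across its left (+y) end, centres 25 mm from that end, 34 mm apart; a window 45 x 90 mm (y) centred 30 mm from the middle towards the other end. Dry friction about 0.6. Origin: centre of its underside.
- plate_end (a point): Middle of the plate's left (+y) end edge, at its underside: the end with the three round holes, whose inner sides lie 36 mm from this edge.
- plate_tail (a point): Middle of the plate's other (-y) end edge, at its underside.
- corner_a (a point): Plate corner on the far (+x, rail) side at the end with the round holes, at the underside.
- corner_b (a point): Plate corner on the far (+x, rail) side at the other end, at the underside.
- button: Bystander: loose mushroom push-button, 56 mm high, 38 mm across, standing on the right part of the ledge. Origin: centre of its underside. Leave alone.
- driver: Bystander: screwdriver, about 200 mm long, lying on the bench to the right of the ledge, its shaft pointing away from the robot. Leave alone.
- tray: Bystander: open parts tray 160 x 110 x 40 mm with locknuts, on the bench to the left of the ledge. Origin: centre of its underside. Leave alone.
- terminals: Bystander: strip of grey terminals on a mounting rail, 170 mm long (y), 50 mm wide, 38 mm high, on the bench beyond the ledge. Origin: centre of its underside. Leave alone.
Things that resemble listed ones, but are neither listed nor needed, are in the scene too. Of the things that look like the plate, the smallest one is meant.

How it is judged:
By the outcome, as a careful person would: the job done as asked, in the order asked, and still so for the second after the job is handed in, with the robot touching nothing.
It also fails if it takes over 45 s, if anything falls off the work surface, if the arm or the gripper's body presses on something with over 40 N, if the wrist force passes 120 N, or if a joint passes its speed limit or range.

## Working session

There is one attempt and no reset: what is moved stays moved. The work goes in short steps, Python scripts to look and compute and a tool call to move; the robot and the scene stay as the last step left them, time stands still between calls to the robot, and variables do not carry over. Pictures are saved under pics/ and viewed, and the job is handed in when it is done.

Besides the shell and the picture viewer there is one more tool, called after "Emit:" as name(argument=value, ...), one argument or row to a line, values as JSON. move_arm: Moves the arm, as the interface text tells. Shifts and turns lie within -1 to 1; 1 stands for 2.5 cm of shift or 2 pi rad of turn. Its arguments: {"type":"object","properties":{"turn":{"type":"array","items":{"type":"array","items":{"type":"number","minimum":-1,"maximum":1}}},"dp":{"type":"array","items":{"type":"array","items":{"type":"number","minimum":-1,"maximum":1}}},"jaw":{"type":"array","items":{"type":"number"}},"newtons":{"type":"number"}},"required":["turn","dp","jaw"]}

```bash
mkdir -p pics; python3 - <<'E'
from plant import r
import cv2,pickle
d={}
for n in("side","top"):
    s=r.snapshot(n);d[n]=s
    cv2.imwrite(f"pics/{n}0.png",s["frame"]);print(n,s["mtx"].tolist(),s["origin"],s["orientation"],[k for k in s])
pickle.dump(d,open("cam0.pkl","wb"))
s=r.get_state();print(s["clock"],s["tool_pos"],s["eef_rot"],s["opening"])
E
```

```text
side [[471.9482701466551, 0.0, 315.1309143211384], [0.0, 471.9482701466551, 240.0301284513832], [0.0, 0.0, 1.0]] [ 0.28467493 -0.71711407  0.90877792] [ 0.36644648 -0.06651222 -0.14566121  0.91655655] ['frame', 'mtx', 'origin', 'orientation']
top [[625.1959775124463, 0.0, 312.85402594371504], [0.0, 625.1959775124463, 226.62357608496757], [0.0, 0.0, 1.0]] [0.20220444 0.02802245 1.68321441] [ 0.07373736 -0.07237463 -0.70221996  0.70442306] ['frame', 'mtx', 'origin', 'orientation']
0.1 [0.15259663 0.60550497 0.23802816] [ 1.23042928e-01  9.92401023e-01 -8.04272242e-04 -3.36939770e-05] 1.0025301841366534
```

```bash
ls -la .
```

```text
total 1816
drwxr-xr-x  3 agent agent    4096 Dec  7 14:03 .
drwxr-xr-x 23 root  root     4096 Dec  7 14:02 ..
-rw-r--r--  1 agent agent 1843960 Dec  7 14:03 cam0.pkl
drwxr-xr-x  2 agent agent    4096 Dec  7 14:03 pics
```

View pics/top0.png

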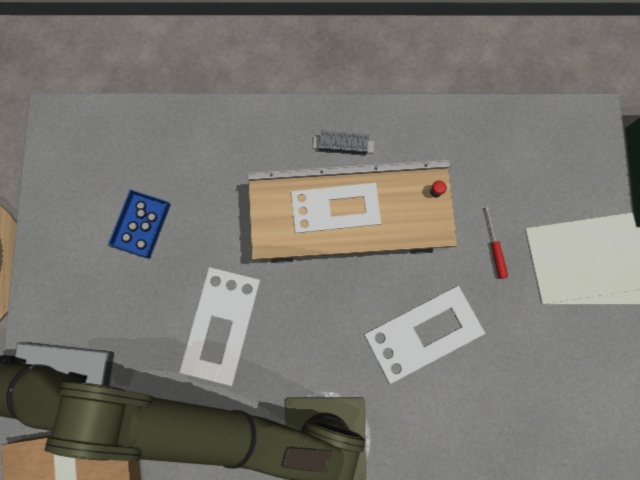

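View pics/side0.png

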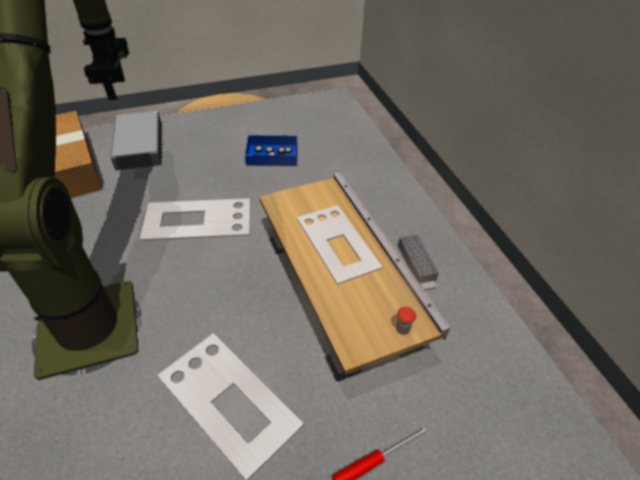

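Three plates fit the description: one on the ledge (336,207) and two on the bench (220,325) and (425,333). The one on the ledge looks smallest, about 86 px long, and the task says the plate lies there. I'll enlarge it to confirm.

```bash
cat > h.py <<'E'
import numpy as np,cv2,pickle
from scipy.spatial.transform import Rotation as R
def ray(s,u,v):
    K=s["mtx"];d=np.array([(u-K[0,2])/K[0,0],-(v-K[1,2])/K[1,1],-1.]);return R.from_quat(s["orientation"]).apply(d)
def pt(s,u,v,z):
    d=ray(s,u,v);o=np.array(s["origin"]);return o+d*(z-o[2])/d[2]
def proj(s,P):
    c=R.from_quat(s["orientation"]).inv().apply(np.array(P)-s["origin"]);K=s["mtx"]
    return np.array([K[0,2]+K[0,0]*c[0]/-c[2],K[1,2]+K[1,1]*-c[1]/-c[2]])
def crop(s,name,u0,v0,w,h,k):
    cv2.imwrite(name,cv2.resize(s["frame"][v0:v0+h,u0:u0+w],None,fx=k,fy=k,interpolation=cv2.INTER_CUBIC))
E
python3 - <<'E'
from h import *
d=pickle.load(open("cam0.pkl","rb"))
crop(d["top"],"pics/c1.png",240,150,130,100,6)
crop(d["top"],"pics/c2.png",340,150,130,115,5)
crop(d["side"],"pics/c3.png",255,165,200,150,4)
E
```

```text
(no output)
```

View pics/c1.png

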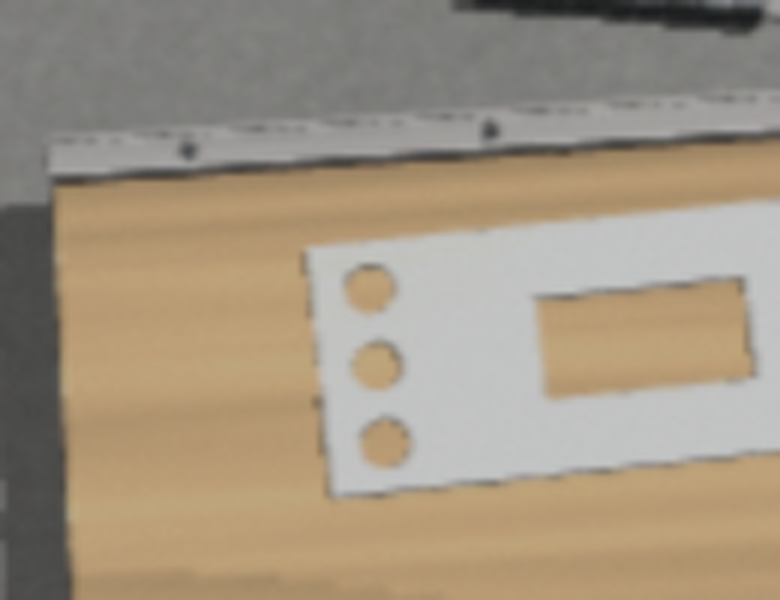

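View pics/c2.png

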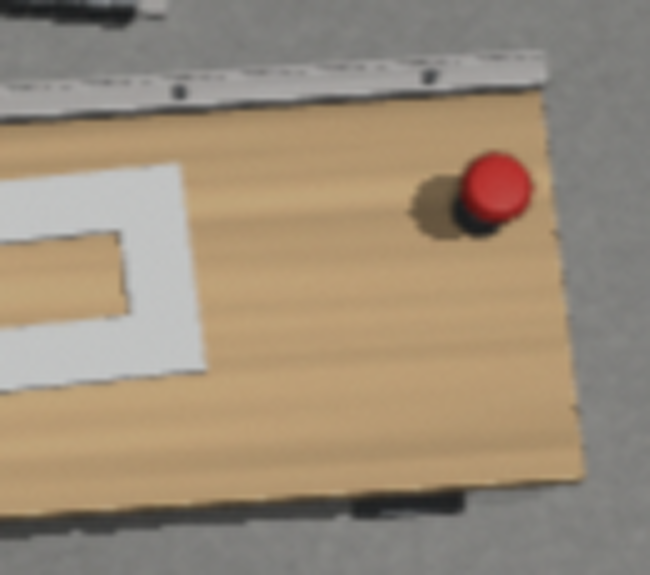

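View pics/c3.png

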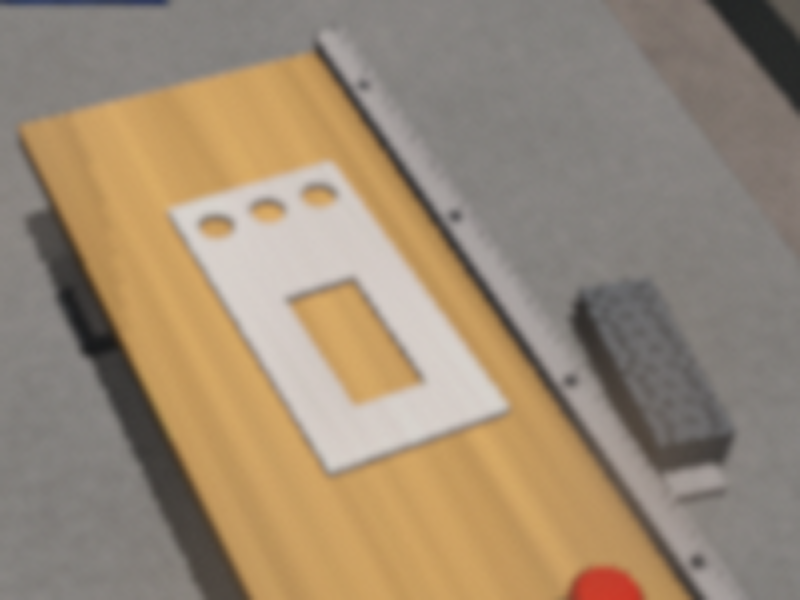

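The crops confirm it. In c1 the ledge plate's hole-end corners are at (306,247) and (331,495), and the rail foot's left end is at (55,182). In c2 the tail corners are at (181,164) and (206,372), the rail foot's right end is at (542,92), and the button top is at (496,187). I'll convert these and check the sizes.

```bash
cat >> h.py <<'E'
def cp(s,u0,v0,k,cx,cy,z): return pt(s,u0+(cx+.5)/k-.5,v0+(cy+.5)/k-.5,z)
E
python3 - <<'E'
from h import *
np.set_printoptions(precision=4,suppress=True)
d=pickle.load(open("cam0.pkl","rb"));s=d["top"];S=d["side"]
a=lambda x,y,z:cp(s,240,150,6,x,y,z)
b=lambda x,y,z:cp(s,340,150,5,x,y,z)
c=lambda x,y,z:cp(S,255,165,4,x,y,z)
A=a(306,247,.125);NA=a(331,495,.125);B=b(181,164,.125);NB=b(206,372,.125)
RL=a(55,182,.12);RR=b(542,92,.12);NR=b(584,479,.12)
print("A,NA,B,NB",A,NA,B,NB);print("sizes",np.linalg.norm(A-NA),np.linalg.norm(B-NB),np.linalg.norm(A-B),np.linalg.norm(NA-NB))
print("rail",RL,RR,NR,np.linalg.norm(RL-RR),np.linalg.norm(RR-NR))
print("side A NA B NB RL",c(332,162,.125),c(170,208,.125),c(510,408,.125),c(331,474,.125),c(318,52,.12))
print("button",b(496,187,.176))
for nm,(q,w) in {"bench1":((209,268),(260,279)),"bench2":((365,335),(390,382))}.items(): print(nm,np.linalg.norm(pt(s,*q,.005)-pt(s,*w,.005)))
print('tray',[pt(s,u,v,.04)[:2] for u,v in((131,191),(169,205),(149,257),(110,243))])
ydir=(RL-RR);ydir/=np.linalg.norm(ydir);xdir=np.array([ydir[1],-ydir[0],0])
print("ydir",ydir,np.degrees(np.arctan2(-ydir[0],ydir[1])))
for P in(A,NA,B,NB):print("gap to rail",(RL-P)@xdir,"dist to end",(RL-P)@ydir)
E
```

```text
A,NA,B,NB [0.6238 0.0893 0.125 ] [0.5151 0.0776 0.125 ] [ 0.6467 -0.1307  0.125 ] [ 0.5368 -0.1416  0.125 ]
sizes 0.10927923535944453 0.11046686887833275 0.221229471417784 0.22018469459542667
rail [0.6539 0.1984 0.12  ] [ 0.6876 -0.32    0.12  ] [ 0.4829 -0.3329  0.12  ] 0.5195004489673135 0.20512502860999454
side A NA B NB RL [0.6236 0.0871 0.125 ] [0.516  0.0777 0.125 ] [ 0.647  -0.1301  0.125 ] [ 0.5378 -0.1434  0.125 ] [0.6546 0.197  0.12  ]
button [ 0.6207 -0.2825  0.176 ]
bench1 0.1417367773986316
bench2 0.13625594213228867
tray [array([0.6448, 0.5267]), array([0.6059, 0.4213]), array([0.4634, 0.4673]), array([0.501 , 0.5737])]
ydir [-0.0649  0.9979  0.    ] 3.719400516096954
gap to rail 0.03714360624074438 dist to end 0.10692976642565032
gap to rail 0.14632281402823108 dist to end 0.1116043645518722
gap to rail 0.028512764685343243 dist to end 0.3279908159070949
gap to rail 0.13891852969050436 dist to end 0.33166452975113625
```

The sizes check out: 110 x 220 mm on the ledge, against roughly 140 mm width for the two bench plates. The gap to the rail is 37 mm at corner_a and 28 mm at corner_b. The hole end is 107 mm short of the ledge end, so I'll push about 161 mm along the ledge for about 54 mm of overhang.

First I'll turn the tool to line the jaws up across the ledge, then move behind the tail.

Emit:
move_arm(
  turn=[
    [0, 0, 0.0195],
    [0, 0, 0.0195],
    [0, 0, 0.0195],
    [0, 0, 0.0195],
    [0, 0, 0.0195],
    [0, 0, 0.0195],
    [0, 0, 0.0195],
    [0, 0, 0.0195],
    [0, 0, 0.0195],
    [0, 0, 0.0195],
  ],
  dp=[
    [0, 0, 0],
    [0, 0, 0],
    [0, 0, 0],
    [0, 0, 0],
    [0, 0, 0],
    [0, 0, 0],
    [0, 0, 0],
    [0, 0, 0],
    [0, 0, 0],
    [0, 0, 0],
  ],
  jaw=[0, 0, 0, 0, 0, 0, 0, 0, 0, 0],
)

```text
clock: 0.93
tool_pos: [0.1525, 0.6058, 0.2383]
eef_rot: [0.674, 0.739, -0.0, 0.0]
contact_force: [-0.2, -0.4, 0.6]
opening: 0.5
```

Emit:
move_arm(
  turn=[
    [0, 0, 0.005],
    [0, 0, 0],
    [0, 0, 0],
    [0, 0, 0],
    [0, 0, 0],
    [0, 0, 0],
    [0, 0, 0],
    [0, 0, 0],
    [0, 0, 0],
    [0, 0, 0],
  ],
  dp=[
    [-0.5, 0.25, 0],
    [-0.95, 0.46, 0],
    [-0.95, 0.46, 0],
    [-0.95, 0.46, 0],
    [-0.95, 0.46, 0],
    [-0.95, 0.46, 0],
    [-0.95, 0.46, 0],
    [-0.95, 0.46, 0],
    [-0.95, 0.46, 0],
    [-0.95, 0.46, 0],
  ],
  jaw=[0, 0, 0, 0, 0, 0, 0, 0, 0, 0],
)

```text
clock: 1.77
tool_pos: [0.2781, 0.3866, 0.2386]
eef_rot: [0.683, 0.731, -0.0, 0.0]
contact_force: [0.4, 0.3, -0.9]
opening: 0.497
```

Emit:
move_arm(
  turn=[
    [0, 0, 0],
    [0, 0, 0],
    [0, 0, 0],
    [0, 0, 0],
    [0, 0, 0],
    [0, 0, 0],
    [0, 0, 0],
    [0, 0, 0],
    [0, 0, 0],
    [0, 0, 0],
  ],
  dp=[
    [-0.95, 0.46, 0],
    [-0.95, 0.46, 0],
    [-0.95, 0.46, 0],
    [-0.95, 0.46, 0],
    [-0.95, 0.46, 0],
    [-0.95, 0.46, 0],
    [-0.95, 0.46, 0],
    [-0.95, 0.46, 0],
    [-0.95, 0.46, 0],
    [-0.95, 0.46, 0],
  ],
  jaw=[0, 0, 0, 0, 0, 0, 0, 0, 0, 0],
)

```text
clock: 2.6
tool_pos: [0.4088, 0.1575, 0.2386]
eef_rot: [0.683, 0.731, -0.0, -0.0]
contact_force: [0.9, -0.2, -0.2]
opening: 0.501
```

```bash
cat >> h.py <<'E'
yd=np.array([-0.0649,0.9979,0]);xd=np.array([0.9979,0.0649,0]);RL=np.array([.6539,.1984,.12])
def where(st,tgt=None):
    p=np.array(st["tool_pos"]);M=R.from_quat(st["eef_rot"]).as_matrix()
    print("t",round(st["clock"],2),"p",p.round(4),"toolx yaw",np.degrees(np.arctan2(M[1,0],M[0,0])).round(2),"tilt z",M[:,2].round(4),"F",np.round(st["contact_force"],1),"op",round(st["opening"],2))
    print("TCP gap to rail mm",((RL-p)@xd*1e3).round(1),"to end",((RL-p)@yd*1e3).round(1))
    if tgt is not None: print("units",(M.T@(np.array(tgt)-p)/.025).round(3))
E
python3 - <<'E'
from h import *
from plant import r
where(r.get_state(),(0.594,-0.171,0.238))
E
```

```text
t 2.6 p [0.4088 0.1575 0.2386] toolx yaw 93.87 tilt z [-4.e-04 -0.e+00 -1.e+00] F [ 0.9 -0.2 -0.2] op 0.5
TCP gap to rail mm 247.2 to end 24.9
units [-13.611   6.503   0.021]
```

Emit:
move_arm(
  turn=[
    [0, 0, 0],
    [0, 0, 0],
    [0, 0, 0],
    [0, 0, 0],
    [0, 0, 0],
    [0, 0, 0],
    [0, 0, 0],
    [0, 0, 0],
    [0, 0, 0],
    [0, 0, 0],
  ],
  dp=[
    [-0.97, 0.46, 0],
    [-0.97, 0.46, 0],
    [-0.97, 0.46, 0],
    [-0.97, 0.46, 0],
    [-0.97, 0.46, 0],
    [-0.97, 0.46, 0],
    [-0.97, 0.46, 0],
    [-0.97, 0.46, 0],
    [-0.97, 0.46, 0],
    [-0.97, 0.46, 0],
  ],
  jaw=[0, 0, 0, 0, 0, 0, 0, 0, 0, 0],
)

```text
clock: 3.43
tool_pos: [0.5398, -0.0767, 0.2384]
eef_rot: [0.683, 0.731, -0.0, -0.0]
contact_force: [-0.1, -0.3, 0.1]
opening: 0.502
```

Emit:
move_arm(
  turn=[
    [0, 0, 0],
    [0, 0, 0],
    [0, 0, 0],
    [0, 0, 0],
    [0, 0, 0],
    [0, 0, 0],
    [0, 0, 0],
  ],
  dp=[
    [-0.9, 0.46, 0],
    [-0.9, 0.46, 0],
    [-0.8, 0.45, 0],
    [-0.7, 0.4, 0.5],
    [0, 0, 1],
    [0, 0, 1],
    [0, 0, 1],
  ],
  jaw=[0, 0, 0, 0, 0, 0, 0],
)

```text
clock: 4.02
tool_pos: [0.5892, -0.1552, 0.15]
eef_rot: [0.683, 0.73, 0.0, -0.0]
contact_force: [-0.4, 0.9, -0.1]
opening: 0.503
```

```bash
python3 - <<'E'
from h import *
from plant import r
s=r.snapshot("top");cv2.imwrite("pics/top1.png",s["frame"][100:300,180:500].repeat(2,0).repeat(2,1))
where(r.get_state(),(0.594,-0.171,0.1225))
E
```

```text
t 4.07 p [ 0.5859 -0.154   0.1451] toolx yaw 93.86 tilt z [-0.0088  0.0022 -1.    ] F [-1.   0.7 -1.9] op 0.5
TCP gap to rail mm 90.7 to end 347.2
units [-0.703  0.285  0.898]
```

View pics/top1.png

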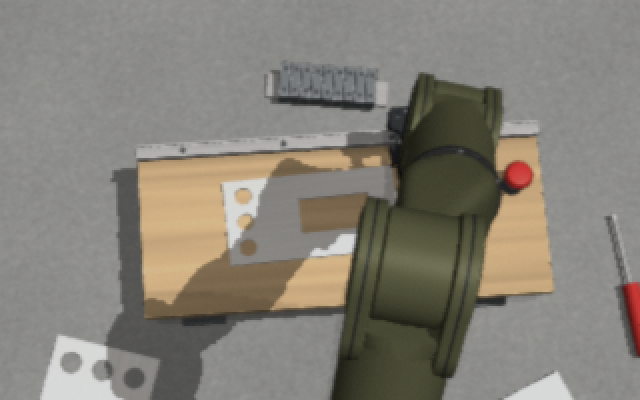

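Emit:
move_arm(
  turn=[
    [0, 0, 0],
    [0, 0, 0],
    [0, 0, 0],
  ],
  dp=[
    [-0.65, 0, 0],
    [0, 0.1, 0],
    [0, 0, 0],
  ],
  jaw=[0, 0, 0],
)

```text
clock: 4.32
tool_pos: [0.5935, -0.1717, 0.1517]
eef_rot: [0.684, 0.73, 0.0, 0.001]
contact_force: [-0.0, 0.1, -0.5]
opening: 0.496
```

```bash
python3 - <<'E'
from h import *
from plant import r
s=r.snapshot("side");crop(s,"pics/s1.png",240,150,220,160,3)
where(r.get_state(),(0.594,-0.171,0.1225))
E
```

```text
t 4.37 p [ 0.5935 -0.1707  0.1519] toolx yaw 93.83 tilt z [ 1.3e-03  1.0e-04 -1.0e+00] F [-0.5  1.1 -0.4] op 0.5
TCP gap to rail mm 84.3 to end 364.4
units [-0.012  0.019  1.175]
```

View pics/s1.png

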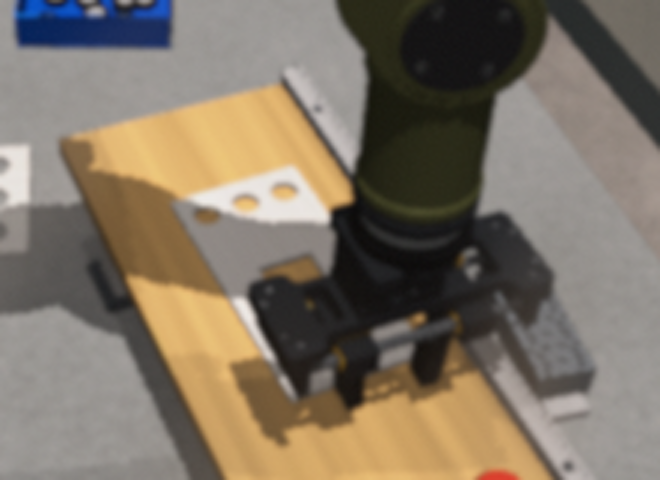

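The view shows both fingers behind the tail, clear of the plate and the button. I'll lower gently to about 2.5 mm above the ledge top.

Emit:
move_arm(
  turn=[
    [0, 0, 0],
    [0, 0, 0],
    [0, 0, 0],
    [0, 0, 0],
    [0, 0, 0],
    [0, 0, 0],
  ],
  dp=[
    [0, 0, 0.4],
    [0, 0, 0.4],
    [0, 0, 0.25],
    [0, 0, 0.11],
    [0, 0, 0],
    [0, 0, 0],
  ],
  jaw=[0, 0, 0, 0, 0, 0],
)

```text
clock: 4.87
tool_pos: [0.5928, -0.1707, 0.1219]
eef_rot: [0.683, 0.731, -0.0, -0.0]
contact_force: [-0.0, 0.0, -0.5]
opening: 0.503
```

Emit:
move_arm(
  turn=[
    [0, 0, 0],
    [0, 0, 0],
    [0, 0, 0],
    [0, 0, 0],
    [0, 0, 0],
    [0, 0, 0],
    [0, 0, 0],
    [0, 0, 0],
    [0, 0, 0],
    [0, 0, 0],
  ],
  dp=[
    [0.1, 0, 0],
    [0.2, 0, 0],
    [0.2, 0, 0],
    [0.2, 0, 0],
    [0.15, 0, 0],
    [0.15, 0, 0],
    [0.15, 0, 0],
    [0.15, 0, 0],
    [0.2, 0, 0],
    [0.2, 0, 0],
  ],
  jaw=[0, 0, 0, 0, 0, 0, 0, 0, 0, 0],
)

```text
clock: 5.7
tool_pos: [0.5899, -0.1285, 0.1223]
eef_rot: [0.683, 0.73, -0.0, 0.0]
contact_force: [-0.7, -1.4, 0.3]
opening: 0.497
```

```bash
python3 - <<'E'
from h import *
from plant import r
s=r.snapshot("side");crop(s,"pics/s2.png",240,150,220,160,3)
where(r.get_state())
s=r.snapshot("top");crop(s,"pics/t2.png",240,150,130,100,6)
E
```

```text
t 5.75 p [ 0.5899 -0.1267  0.1222] toolx yaw 93.93 tilt z [-3.0e-04  1.1e-03 -1.0e+00] F [-0.7 -1.2  0.3] op 0.5
TCP gap to rail mm 84.9 to end 320.2
```

View pics/s2.png

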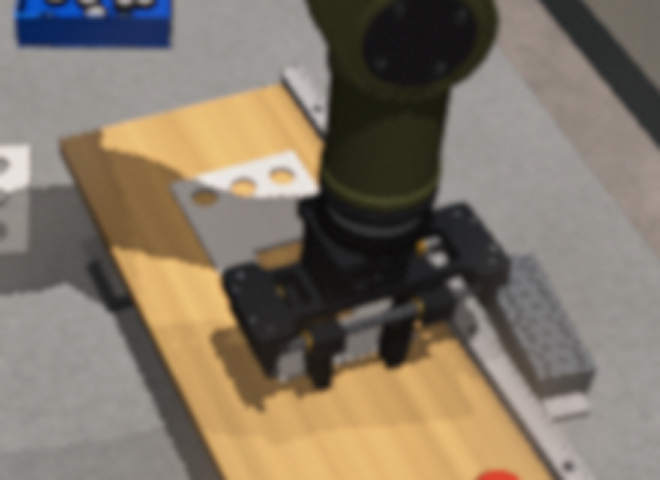

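View pics/t2.png

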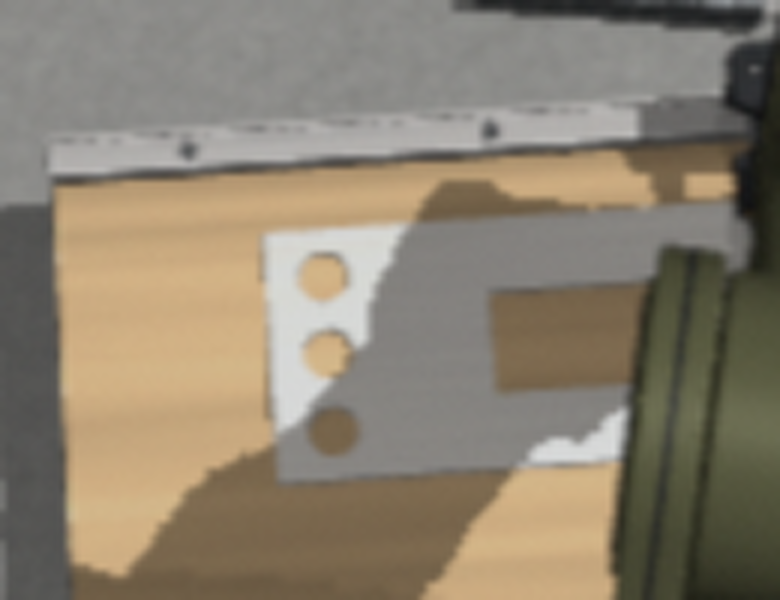

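The plate now lies parallel to the ledge (corner_a at crop (264,235)) and is moving with the fingers. I have about 143 mm left to go.

Emit:
move_arm(
  turn=[
    [0, 0, 0],
    [0, 0, 0],
    [0, 0, 0],
    [0, 0, 0],
    [0, 0, 0],
    [0, 0, 0],
    [0, 0, 0],
    [0, 0, 0],
    [0, 0, 0],
    [0, 0, 0],
  ],
  dp=[
    [0.15, 0, 0],
    [0.2, 0, 0],
    [0.25, 0, 0],
    [0.25, 0, 0],
    [0.25, 0, 0],
    [0.25, 0, 0],
    [0.25, 0, 0],
    [0.25, 0, 0],
    [0.25, 0, 0],
    [0.25, 0, 0],
  ],
  jaw=[0, 0, 0, 0, 0, 0, 0, 0, 0, 0],
)

```text
clock: 6.63
tool_pos: [0.586, -0.0691, 0.1222]
eef_rot: [0.683, 0.731, 0.0, -0.0]
contact_force: [-0.1, -2.5, 0.2]
opening: 0.501
```

Emit:
move_arm(
  turn=[
    [0, 0, 0],
    [0, 0, 0],
    [0, 0, 0],
    [0, 0, 0],
    [0, 0, 0],
    [0, 0, 0],
    [0, 0, 0],
    [0, 0, 0],
    [0, 0, 0],
    [0, 0, 0],
  ],
  dp=[
    [0.25, 0, 0],
    [0.25, 0, 0],
    [0.25, 0, 0],
    [0.25, 0, 0],
    [0.25, 0, 0],
    [0.25, 0, 0],
    [0.2, 0, 0],
    [0.15, 0, 0],
    [0.1, 0, 0],
    [0, 0, 0],
  ],
  jaw=[0, 0, 0, 0, 0, 0, 0, 0, 0, 0],
)

```text
clock: 7.47
tool_pos: [0.5827, -0.0201, 0.1222]
eef_rot: [0.683, 0.731, 0.0, -0.0]
contact_force: [-0.0, -0.4, 0.4]
opening: 0.497
```

```bash
python3 - <<'E'
from h import *
from plant import r
where(r.get_state())
s=r.snapshot("top");crop(s,"pics/t3.png",220,150,130,100,6);pickle.dump(s,open("t3.pkl","wb"))
E
```

```text
t 7.47 p [ 0.5827 -0.0201  0.1222] toolx yaw 93.91 tilt z [-2.e-04  8.e-04 -1.e+00] F [-0.  -0.4  0.4] op 0.5
TCP gap to rail mm 85.3 to end 213.5
```

View pics/t3.png

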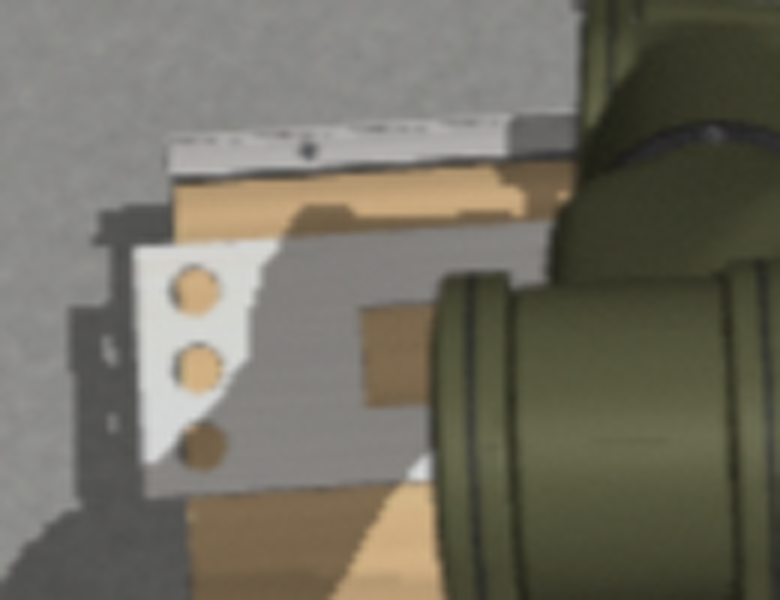

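The overhang is about 17 mm now (corner_a at crop (134,247), ledge end at about column 175). Another 37 mm is needed.

Emit:
move_arm(
  turn=[
    [0, 0, 0],
    [0, 0, 0],
    [0, 0, 0],
    [0, 0, 0],
    [0, 0, 0],
    [0, 0, 0],
    [0, 0, 0],
    [0, 0, 0],
    [0, 0, 0],
  ],
  dp=[
    [0.1, 0, 0],
    [0.2, 0, 0],
    [0.25, 0, 0],
    [0.25, 0, 0],
    [0.25, 0, 0],
    [0.2, 0, 0],
    [0.15, 0, 0],
    [0.05, 0, 0],
    [0, 0, 0],
  ],
  jaw=[0, 0, 0, 0, 0, 0, 0, 0, 0],
)

```text
clock: 8.27
tool_pos: [0.5803, 0.016, 0.1222]
eef_rot: [0.683, 0.731, 0.0, -0.0]
contact_force: [0.3, -0.4, -0.7]
opening: 0.499
```

```bash
python3 - <<'E'
from h import *
from plant import r
where(r.get_state())
s=r.snapshot("top");crop(s,"pics/t4.png",220,150,130,100,6);pickle.dump(s,open("t4.pkl","wb"))
E
```

```text
t 8.27 p [0.5803 0.016  0.1222] toolx yaw 93.91 tilt z [-1.e-04  8.e-04 -1.e+00] F [ 0.3 -0.4 -0.7] op 0.5
TCP gap to rail mm 85.3 to end 177.2
```

View pics/t4.png

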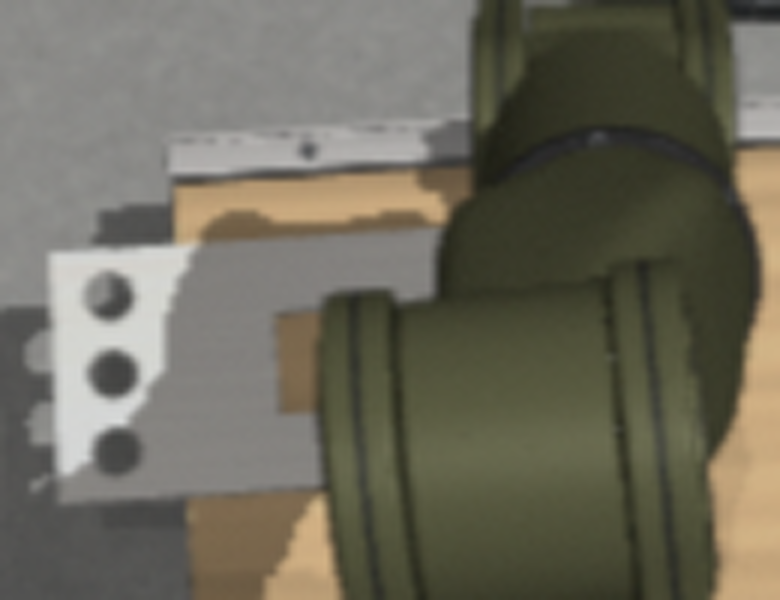

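The overhang is about 52 mm. Next I'll back off, lift, turn 90° and go to the near long edge for the push to the rail.

Emit:
move_arm(
  turn=[
    [0, 0, 0],
    [0, 0, 0],
    [0, 0, 0],
    [0, 0, 0],
    [0, 0, 0],
    [0, 0, 0],
    [0, 0, 0],
  ],
  dp=[
    [-0.3, 0, 0],
    [-0.5, 0, 0],
    [-0.1, 0, -0.5],
    [0, 0, -0.8],
    [0, 0, -0.8],
    [0, 0, -0.4],
    [0, 0, 0],
  ],
  jaw=[0, 0, 0, 0, 0, -0.5, -0.5],
)

```text
clock: 8.9
tool_pos: [0.5834, -0.0089, 0.1869]
eef_rot: [0.684, 0.73, 0.002, 0.002]
contact_force: [0.5, -0.5, -0.8]
opening: 0.624
```

```bash
python3 - <<'E'
from h import *
from plant import r
st=r.get_state();where(st);print(np.round(st["q"],2))
t=RL-.060*yd-.174*xd;print(t)
where(st,[t[0],t[1],.1877])
E
```

```text
t 8.9 p [ 0.5834 -0.0089  0.1869] toolx yaw 93.76 tilt z [ 4.7e-03 -3.0e-04 -1.0e+00] F [ 0.5 -0.5 -0.8] op 0.62
TCP gap to rail mm 83.8 to end 202.3
[-0.11  0.7   0.08  1.76 -0.08  0.68  0.08]
[0.4841594 0.1272334 0.12     ]
t 8.9 p [ 0.5834 -0.0089  0.1869] toolx yaw 93.76 tilt z [ 4.7e-03 -3.0e-04 -1.0e+00] F [ 0.5 -0.5 -0.8] op 0.62
TCP gap to rail mm 83.8 to end 202.3
units [ 5.695 -3.604 -0.053]
```

Emit:
move_arm(
  turn=[
    [0, 0, 0],
    [0, 0, 0],
    [0, 0, 0],
    [0, 0, 0],
    [0, 0, 0],
    [0, 0, 0],
    [0, 0, 0],
    [0, 0, 0],
    [0, 0, 0.01],
    [0, 0, 0.018],
  ],
  dp=[
    [0.4, -0.3, 0],
    [0.8, -0.5, 0],
    [0.8, -0.5, 0],
    [0.8, -0.5, 0],
    [0.8, -0.5, 0],
    [0.8, -0.5, 0],
    [0.8, -0.5, 0],
    [0.5, -0.3, 0],
    [0, 0, 0],
    [0, 0, 0],
  ],
  jaw=[-0.5, -0.5, -0.5, -0.5, -0.5, -0.5, -0.5, -0.5, -0.5, -0.5],
)

```text
clock: 9.73
tool_pos: [0.4799, 0.1301, 0.1834]
eef_rot: [0.744, 0.668, -0.001, -0.001]
contact_force: [0.6, 0.9, 0.1]
opening: 0.753
```

Emit:
move_arm(
  turn=[
    [0, 0, 0.019],
    [0, 0, 0.019],
    [0, 0, 0.019],
    [0, 0, 0.019],
    [0, 0, 0.019],
    [0, 0, 0.019],
    [0, 0, 0.019],
    [0, 0, 0.019],
    [0, 0, 0.019],
    [0, 0, 0.019],
  ],
  dp=[
    [0, 0, 0],
    [0, 0, 0],
    [0, 0, 0],
    [0, 0, 0],
    [0, 0, 0],
    [0, 0, 0],
    [0, 0, 0],
    [0, 0, 0],
    [0, 0, 0],
    [0, 0, 0],
  ],
  jaw=[-0.5, -0.5, -0.5, -0.5, -0.5, -0.5, -0.5, -0.5, -0.5, -0.5],
)

```text
clock: 10.57
tool_pos: [0.4807, 0.1288, 0.1835]
eef_rot: [0.991, 0.131, -0.002, 0.0]
contact_force: [0.3, 1.1, 0.3]
opening: 0.75
```

Emit:
move_arm(
  turn=[
    [0, 0, 0.017],
    [0, 0, 0.015],
    [0, 0, 0],
  ],
  dp=[
    [0, 0, 0],
    [0, 0, 0],
    [0, 0, 0],
  ],
  jaw=[-0.5, -0.5, -0.5],
)

```text
clock: 10.82
tool_pos: [0.4807, 0.1288, 0.1834]
eef_rot: [0.999, 0.033, -0.002, 0.001]
contact_force: [-1.1, 0.6, 0.4]
opening: 0.749
```

```bash
python3 - <<'E'
from h import *
from plant import r
st=r.get_state()
t=RL-.060*yd-.174*xd
where(st,[t[0],t[1],.1225]);print(np.round(st["q"],2))
s=r.snapshot("top");crop(s,"pics/t5.png",200,140,200,150,4);pickle.dump(s,open("t5.pkl","wb"))
s=r.snapshot("side");crop(s,"pics/s5.png",240,150,220,160,3)
E
```

```text
t 10.82 p [0.4807 0.1288 0.1834] toolx yaw 3.75 tilt z [-0.003  -0.0018 -1.    ] F [-1.1  0.6  0.4] op 0.75
TCP gap to rail mm 177.3 to end 58.2
units [0.141 0.068 2.434]
[-0.69  0.69  0.56  2.02 -0.63  0.61 -1.21]
```

View pics/t5.png

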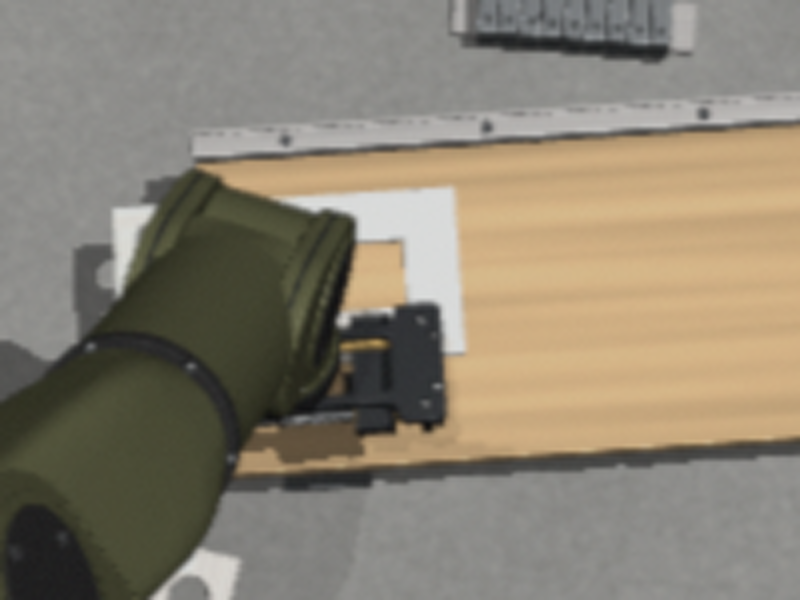

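View pics/s5.png

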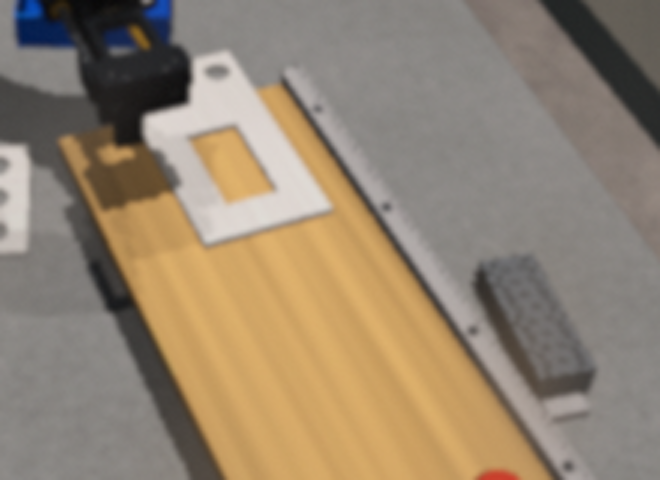

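Emit:
move_arm(
  turn=[
    [0, 0, 0],
    [0, 0, 0],
    [0, 0, 0],
    [0, 0, 0],
    [0, 0, 0],
    [0, 0, 0],
    [0, 0, 0],
  ],
  dp=[
    [0, 0.15, 0.4],
    [0, 0, 0.7],
    [0, 0, 0.6],
    [0, 0, 0.4],
    [0, 0, 0.2],
    [0, 0, 0.1],
    [0, 0, 0],
  ],
  jaw=[-0.5, -0.5, -0.5, -0.5, -0.5, -0.5, -0.5],
)

```text
clock: 11.5
tool_pos: [0.4824, 0.1248, 0.1244]
eef_rot: [0.999, 0.034, -0.0, 0.0]
contact_force: [-0.5, -0.1, 0.6]
opening: 0.75
```

```bash
python3 - <<'E'
from h import *
from plant import r
st=r.get_state()
t=RL-.060*yd-.174*xd
where(st,[t[0],t[1],.1225])
s=pickle.load(open("t5.pkl","rb"))
for u,v in((113,208),(456,187),(466,352)):
    P=cp(s,200,140,4,u,v,.125);print("gap",((RL-P)@xd*1e3).round(1),"end",((RL-P)@yd*1e3).round(1))
E
```

```text
t 11.5 p [0.4824 0.1248 0.1244] toolx yaw 3.9 tilt z [-8.e-04 -0.e+00 -1.e+00] F [-0.5 -0.1  0.6] op 0.75
TCP gap to rail mm 175.9 to end 62.3
units [ 0.077 -0.092  0.076]
gap 29.4 end -54.6
gap 29.2 end 166.9
gap 138.1 end 166.5
```

Emit:
move_arm(
  turn=[
    [0, 0, 0],
    [0, 0, 0],
    [0, 0, 0],
    [0, 0, 0],
    [0, 0, 0],
    [0, 0, 0],
    [0, 0, 0],
    [0, 0, 0],
    [0, 0, 0],
    [0, 0, 0],
  ],
  dp=[
    [0, 0, 0.08],
    [0.15, 0, 0],
    [0.25, 0, 0],
    [0.2, 0, 0],
    [0.15, 0, 0],
    [0.15, 0, 0],
    [0.15, 0, 0],
    [0.2, 0, 0],
    [0.2, 0, 0],
    [0.2, 0, 0],
  ],
  jaw=[-0.5, -0.5, -0.5, -0.5, -0.5, -0.5, -0.5, -0.5, -0.5, -0.5],
)

```text
clock: 12.33
tool_pos: [0.5233, 0.1277, 0.1226]
eef_rot: [0.999, 0.034, -0.001, -0.0]
contact_force: [-3.3, 1.1, 1.3]
opening: 0.749
```

Emit:
move_arm(
  turn=[
    [0, 0, 0],
    [0, 0, 0],
    [0, 0, 0],
    [0, 0, 0],
  ],
  dp=[
    [0.2, 0, 0],
    [0.15, 0, 0],
    [0.1, 0, 0],
    [0, 0, 0],
  ],
  jaw=[-0.5, -0.5, -0.5, -0.5],
)

```text
clock: 12.67
tool_pos: [0.5355, 0.1284, 0.1226]
eef_rot: [0.999, 0.034, 0.0, 0.0]
contact_force: [-2.3, 0.7, 2.7]
opening: 0.751
```

```bash
python3 - <<'E'
from h import *
from plant import r
st=r.get_state();where(st)
s=r.snapshot("top");crop(s,"pics/t6.png",205,150,160,120,5);pickle.dump(s,open("t6.pkl","wb"))
s=r.snapshot("side");crop(s,"pics/s6.png",260,150,160,120,5);pickle.dump(s,open("s6.pkl","wb"))
E
```

```text
t 12.67 p [0.5355 0.1284 0.1226] toolx yaw 3.86 tilt z [ 0.e+00 -1.e-04 -1.e+00] F [-2.3  0.7  2.7] op 0.75
TCP gap to rail mm 122.7 to end 62.2
```

View pics/t6.png

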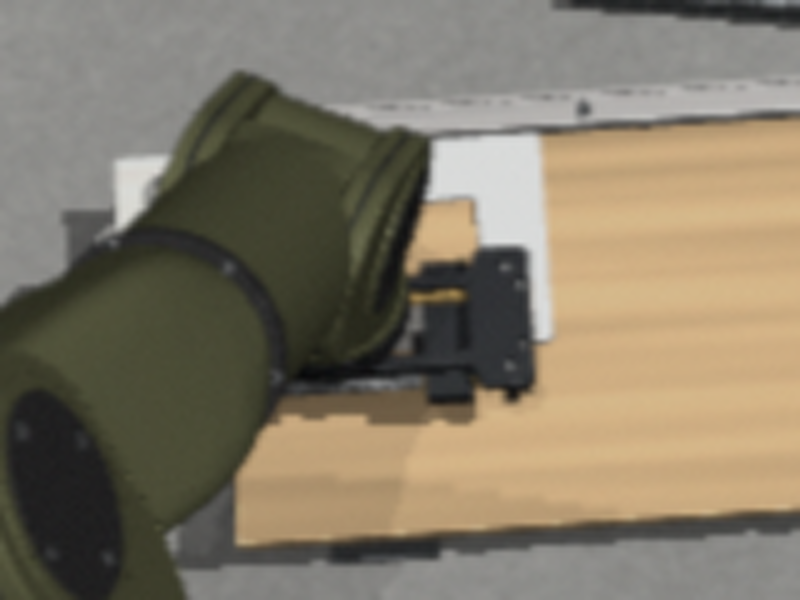

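View pics/s6.png

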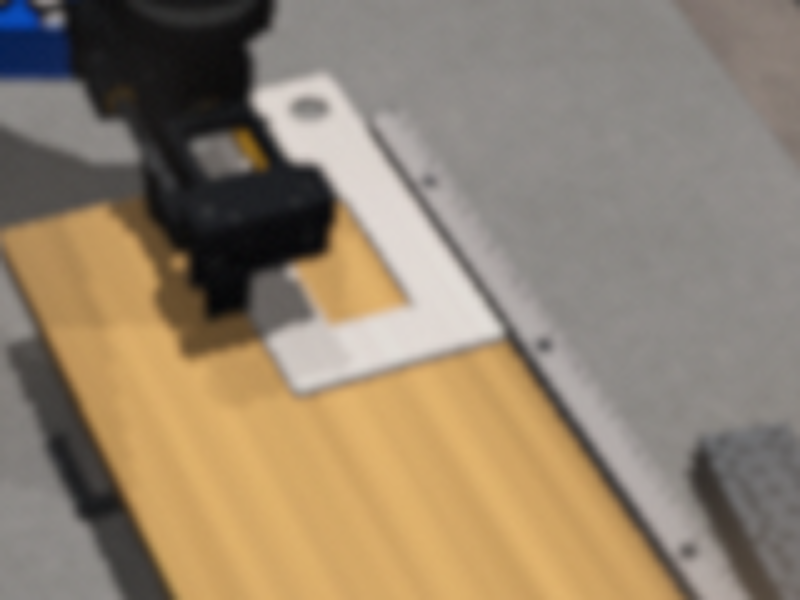

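The plate is about 2–3 mm from the rail and still parallel to it. I'll creep in 1 mm per row and watch the force.

Emit:
move_arm(
  turn=[
    [0, 0, 0],
    [0, 0, 0],
    [0, 0, 0],
    [0, 0, 0],
  ],
  dp=[
    [0.04, 0, 0],
    [0.04, 0, 0],
    [0.02, 0, 0],
    [0, 0, 0],
  ],
  jaw=[-0.5, -0.5, -0.5, -0.5],
)

```text
clock: 13.1
tool_pos: [0.5356, 0.1285, 0.1225]
eef_rot: [0.999, 0.034, -0.002, -0.0]
contact_force: [-5.9, -0.1, 3.5]
opening: 0.753
```

Emit:
move_arm(
  turn=[
    [0, 0, 0],
    [0, 0, 0],
  ],
  dp=[
    [0.03, 0, 0],
    [0, 0, 0],
  ],
  jaw=[-0.5, -0.5],
)

```text
clock: 13.27
tool_pos: [0.5357, 0.1285, 0.1224]
eef_rot: [0.999, 0.034, -0.003, -0.0]
contact_force: [-6.5, -0.7, 4.1]
opening: 0.749
```

Emit:
move_arm(
  turn=[
    [0, 0, 0],
    [0, 0, 0],
    [0, 0, 0],
    [0, 0, 0],
  ],
  dp=[
    [0.06, 0, 0],
    [0.06, 0, 0],
    [0.06, 0, 0],
    [0, 0, 0],
  ],
  jaw=[-0.5, -0.5, -0.5, -0.5],
)

```text
clock: 13.6
tool_pos: [0.536, 0.1285, 0.1221]
eef_rot: [0.999, 0.034, -0.007, -0.001]
contact_force: [-14.9, -1.7, 10.5]
opening: 0.754
```

```bash
python3 - <<'E'
from h import *
from plant import r
st=r.get_state();where(st);print(st["moment"])
s=r.snapshot("top");crop(s,"pics/t7.png",215,160,130,60,6);pickle.dump(s,open("t7.pkl","wb"))
s=r.snapshot("side");crop(s,"pics/s7.png",300,155,90,75,8);pickle.dump(s,open("s7.pkl","wb"))
E
```

```text
t 13.6 p [0.536  0.1285 0.1221] toolx yaw 3.85 tilt z [-1.390e-02  8.000e-04 -9.999e-01] F [-14.9  -1.7  10.5] op 0.75
TCP gap to rail mm 122.2 to end 62.1
[-0.33497024  3.30110337 -0.04188883]
```

View pics/t7.png

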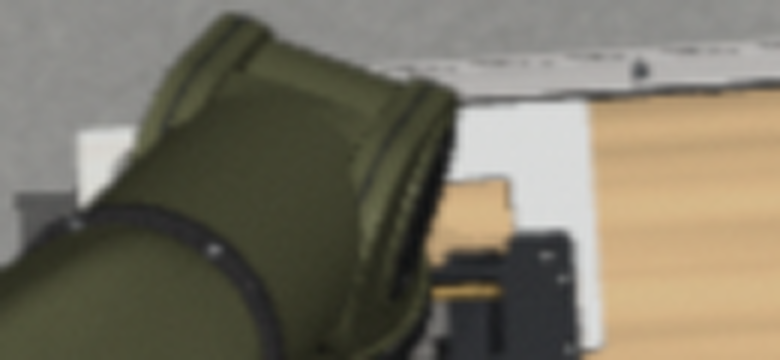

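View pics/s7.png

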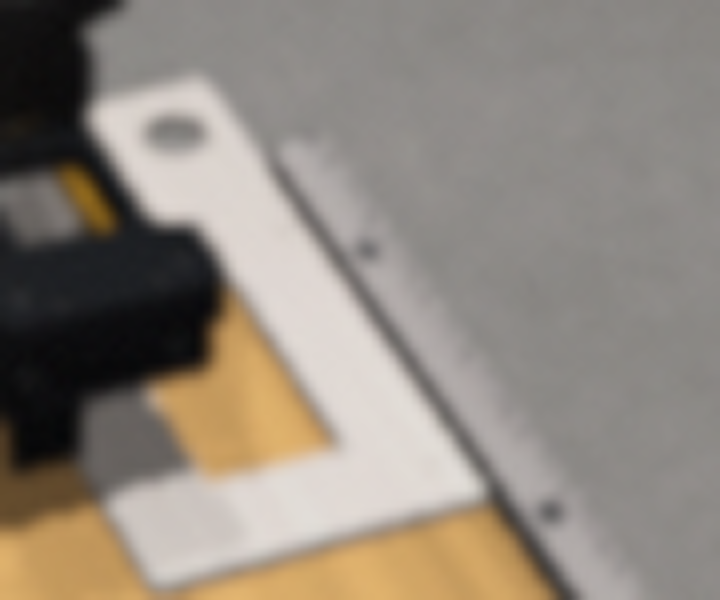

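Contact is firm: 15 N with no further travel, and the edge looks parallel and seated. I'll back off, lift away and inspect.

Emit:
move_arm(
  turn=[
    [0, 0, 0],
    [0, 0, 0],
    [0, 0, 0],
    [0, 0, 0],
    [0, 0, 0],
    [0, 0, 0],
    [0, 0, 0],
    [0, 0, 0],
    [0, 0, 0],
  ],
  dp=[
    [-0.15, 0, 0],
    [-0.2, 0, 0],
    [-0.3, 0, 0],
    [-0.5, 0, 0],
    [-0.3, 0, -0.2],
    [0, 0, -0.8],
    [0, 0, -0.9],
    [0, 0, -0.9],
    [0, 0, -0.5],
  ],
  jaw=[-0.5, -0.5, -0.5, -0.5, -0.5, -0.5, -0.5, -0.5, -0.5],
)

```text
clock: 14.45
tool_pos: [0.5083, 0.1264, 0.2079]
eef_rot: [0.999, 0.034, 0.002, -0.0]
contact_force: [0.2, 0.6, -0.6]
opening: 0.751
```

Emit:
move_arm(
  turn=[
    [0, 0, 0],
    [0, 0, 0],
    [0, 0, 0],
    [0, 0, 0],
    [0, 0, 0],
    [0, 0, 0],
    [0, 0, 0],
    [0, 0, 0],
    [0, 0, 0],
    [0, 0, 0],
  ],
  dp=[
    [0, -0.5, -0.3],
    [-0.2, -0.9, 0],
    [-0.3, -0.95, 0],
    [-0.3, -0.95, 0],
    [-0.3, -0.95, 0],
    [-0.3, -0.95, 0],
    [-0.3, -0.95, 0],
    [-0.2, -0.95, 0],
    [0, -0.6, 0],
    [0, 0, 0],
  ],
  jaw=[-0.5, -0.5, -0.5, -0.5, -0.5, -0.5, -0.5, -0.5, -0.5, -0.5],
)

```text
clock: 15.28
tool_pos: [0.4455, 0.3201, 0.2127]
eef_rot: [0.999, 0.037, 0.001, -0.002]
contact_force: [1.2, 0.3, -0.5]
opening: 0.754
```

```bash
python3 - <<'E'
from h import *
from plant import r
st=r.get_state();where(st)
s=r.snapshot("top");cv2.imwrite("pics/top8.png",s["frame"]);crop(s,"pics/t8.png",215,155,120,90,6);pickle.dump(s,open("t8.pkl","wb"))
s=r.snapshot("side");crop(s,"pics/s8.png",290,150,100,75,8);pickle.dump(s,open("s8.pkl","wb"))
E
```

```text
t 15.28 p [0.4455 0.3201 0.2127] toolx yaw 4.25 tilt z [ 0.0011  0.0031 -1.    ] F [ 1.2  0.3 -0.5] op 0.75
TCP gap to rail mm 200.0 to end -135.0
```

View pics/top8.png

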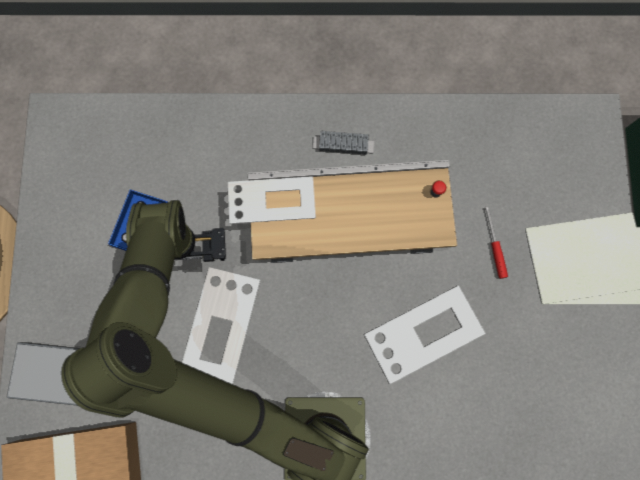

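View pics/t8.png

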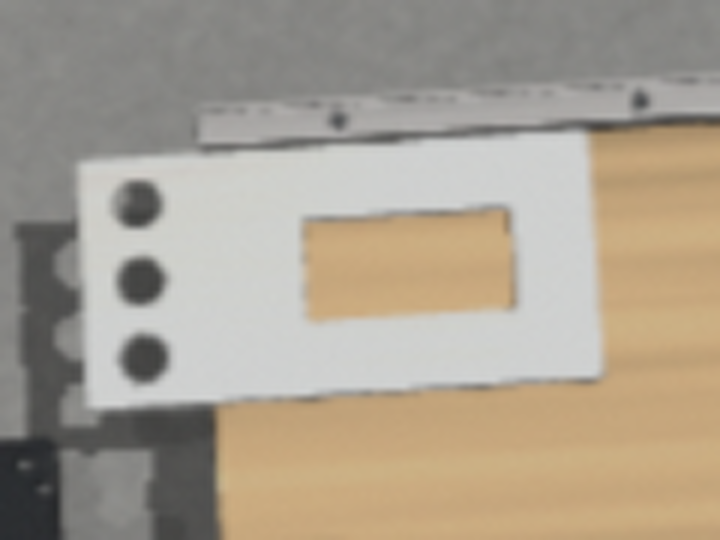

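View pics/s8.png

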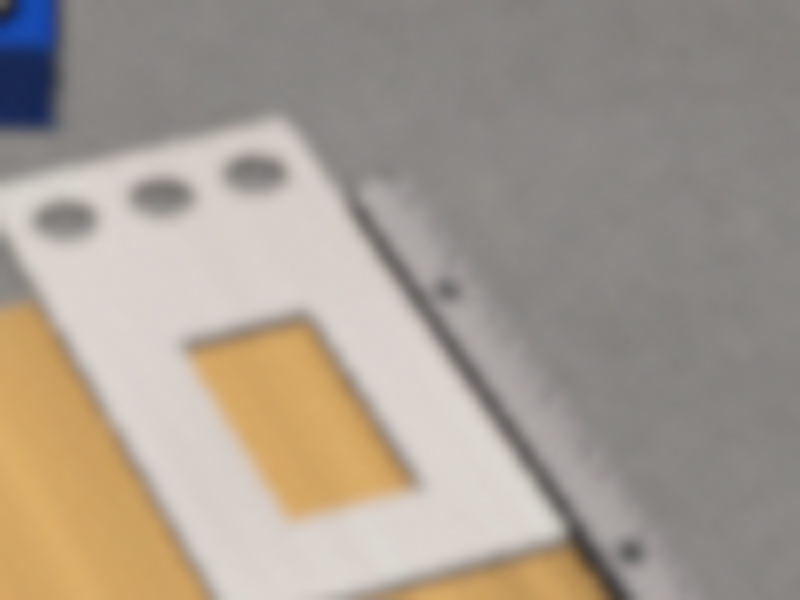

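```bash
python3 - <<'E'
from h import *
s=pickle.load(open("t8.pkl","rb"));g=s["frame"].astype(float).mean(2)
a=lambda x,y,z:cp(s,215,155,6,x,y,z)
for n,q in dict(A=(79,162),B=(588,128),NA=(89,409),NB=(601,381)).items():
    P=a(*q,.125);print(n,"gap",((RL-P)@xd*1e3).round(1),"end",((RL-P)@yd*1e3).round(1))
P=a(168,357,.125);print("hole inner",((RL-P)@yd*1e3).round(1))
# columns profile around dark line: print
for u in range(250,316,8):
    l=proj(s,RL+[0,0,0]) ; print(u,g[172:186,u].round(0).astype(int))
# near edge of plate by gradient, subpixel, and window edge, vs ledge near edge
def fit(us,v0,v1,z,sign):
    pts=[]
    for u in us:
        p=np.diff(g[v0:v1,u])*sign;p=np.clip(p,0,None);i=p.argmax();w=p[max(i-1,0):i+2]
        pts.append(pt(s,u,v0+.5+(w*np.arange(max(i-1,0),max(i-1,0)+len(w))).sum()/w.sum(),z))
    pts=np.array(pts);k=np.polyfit(pts[:,1],pts[:,0],1);return np.degrees(np.arctan(-k[0])),k
print("plate near edge yaw",fit(range(256,312,2),212,228,.125,-1)[0])
print("rail top-far? near edge yaw",fit(range(325,440,2),160,178,.135,-1)[0],fit(range(256,312,2),170,184,.135,-1)[0])
print("plate far edge yaw",fit(range(256,312,2),170,186,.125,1)[0])
E
```

```text
A gap 2.6 end -54.0
B gap 1.0 end 166.0
NA gap 111.8 end -53.4
NB gap 113.1 end 164.6
hole inner -19.0
250 [147 137 158 166 168 169 168 109 150 196 203 203 204 205]
258 [159 155 163 166 169 168 154 113 189 204 203 204 205 206]
266 [136 158 163 169 171 167 106 148 196 205 205 206 207 206]
274 [156 161 165 169 168 142 118 190 205 207 207 206 207 207]
282 [155 163 169 172 165 105 150 197 207 207 207 206 208 207]
290 [158 165 170 165 138 112 191 206 207 207 207 207 208 208]
298 [163 168 169 166 106 157 199 207 207 208 207 206 206 207]
306 [166 168 164 138 108 189 207 208 206 207 206 207 207 207]
314 [168 169 167  94  75 131 144 149 158 162 165 160 157 156]
plate near edge yaw 3.986051013730022
rail top-far? near edge yaw 3.9777996073773374 4.092675262677699
plate far edge yaw 3.9882554095462486
```

```bash
python3 - <<'E'
from h import *
s=pickle.load(open("t8.pkl","rb"));g=s["frame"].astype(float).mean(2)
G=[]
for u in range(252,313,3):
    c=g[170:186,u]
    i=c.argmin(); hi1=c[i-4:i-2].mean(); hi2=c[i+4:i+6].mean()
    # area-based dark-line edges: half crossings
    x=np.linspace(0,15,1501);y=np.interp(x,np.arange(16),c);dk=70
    t1=(hi1+dk)/2;t2=(hi2+dk)/2
    # integrated deficit -> width
    W=np.clip((np.r_[ (hi1-c[:i+1])/(hi1-dk), (hi2-c[i+1:])/(hi2-dk)]),0,1)[i-2:i+4].sum()
    G.append((u,W))
G=np.array(G);print(G[:,1].round(2));print(np.polyfit(G[:,0],G[:,1],1))
P=np.array([.645,.1,0.]);print("expected px if flush",np.linalg.norm(proj(s,P+[0,0,.135])-proj(s,P+[0,0,.125])),"px per mm",np.linalg.norm(proj(s,P+[.01,0,.125])-proj(s,P+[0,0,.125]))/10)
E
```

```text
[1.03 0.66 0.83 1.2  1.28 1.03 2.25 0.6  1.16 1.5  1.13 0.85 0.72 1.
 1.24 1.14 1.06 0.68 1.06 1.29 1.62]
[0.00200333 0.54667719]
expected px if flush 1.0798713032745448 px per mm 0.37257260426715716
```

The dark strip between plate and rail averages about 1.1 px along its length, against 1.08 px expected for a flush fit. Plate and rail yaws agree at about 4.0°. The arm is clear, so I'm handing in.

```bash
python3 -c "
from plant import r
s=r.get_state();print(s['clock'],s['contact_force']);print(r.finish_job())"
```

```text
15.3833 [ 0.44065461 -1.22568832  0.70184324]
the job is handed in; nothing more can be done
None
```

The front plate is lying on the ledge with all three round holes out beyond the left end and its far long edge against the rail. I pushed it along from its tail end with both fingers, then pushed its near long edge to the rail until travel stopped at about 15 N. I then withdrew the arm and handed in at 15.4 s.

**Last checks, from the pictures:**
- **Overhang:** about 54 mm, with the holes' inner sides about 19 mm beyond the ledge end. About 166 mm of the plate's 220 mm (75 %) is still on the ledge.
- **Rail:** plate and rail yaws agree within about 0.1° (3.99° against 3.98–4.09°). The strip between them is the width expected for a flush fit.
- **Disagreement:** hand-read corner positions gave gaps of 1.0 and 2.6 mm to the rail. That is about the 2 mm calibration error, so I trusted the strip width and the force stop instead.
- **Other things:** the button, driver, terminals and the two larger plates look unmoved in the last picture. The tray was partly hidden by the arm, which passed well above it.

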